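# Latch the sprung jaw of the board holder on its middle stop pin

### The job

Set the circuit-board holder to its medium width for the next board: with the fingertips, push the sprung jaw open until its catch has clicked past the middle one of the three stop pins (but not past the last), then let the jaw spring back so that the catch holds it on the middle pin, and take your hand away. Only push the jaw, do not pinch it between the fingers, and leave the boards and tools lying around where they are.

Things in the scene. Friction and masses are not known exactly. Their poses are not given: they have to be found in the camera images.
- holder: Fixed board holder, 340 mm long (its x), 240 mm wide (y). Two rails along x (y +-75 mm, tops 32 mm up) between end bars 36 mm high carry two upright jaw bars across, 190 mm long, 16 mm thick, 38 to 64 mm up: the fixed jaw at -x and the sprung jaw. Index bar with the stop pins along the -y edge, spring tube at the +x end. Origin: middle of the frame, underside, on the 2 mm mat; z up.
- fixed_face (a point): Centre of the fixed jaw's face towards the gap. The gap between the two jaw faces is 80 mm when the sprung jaw is closed (104 mm on the first pin) and is free from above down to the mat, where only the tweezers lie.
- jaw (a joint): How far the sprung jaw is pushed open, m, along the holder's +x: 0 closed, 0.084 end stop. A spring pushes it shut with 3.4 N when closed, 7 N fully open. It starts closed or held on the first pin. The catch holds it at 0.024 (first pin), 0.048 (middle pin, wanted) or 0.072 (last pin); to drop behind a pin it must go 1 to 2 mm past that value.
- jaw_face (a point): Centre of the sprung jaw's flat black face towards the gap, where it is pushed: 51 mm above the holder's underside, 13 mm below the jaw's top, at the middle of its 190 mm length. Axes as the holder's; the face looks to -x.
- jaw_mid (a point): Middle of the sprung jaw's bar, 8 mm behind jaw_face (+x); axes as the holder's.
- catch (a joint): The catch, a dark steel pawl 46 mm long at the jaw's -y end, beside the pins: 0 rad fully swung out, behind a pin or free between two; a pin passing along it swings it in by about 0.1 rad; a light spring swings it out. Pushing its small thumb tab (62 mm up) inwards, to the holder's +y, frees the jaw, which springs back to the pin before or shut.
- pin_first (a point): Top centre of the first stop pin (8 mm thick, 14 mm tall steel pin, top 48 mm above the holder's underside).
- pin_middle (a point): Top centre of the middle stop pin, 24 mm further along the holder's +x than the first: the pin wanted.
- pin_last (a point): Top centre of the last stop pin, 24 mm further along +x than the middle one.
- board_center (a point): Loose green circuit board waiting for work, 125 x 90 mm, up to 27 mm high with its parts; its centre, 7 mm up. To be left alone.
- adapter_center (a point): Loose small adapter board 58 x 40 mm with a black and a white connector, 17 mm high; its centre, 8 mm up. To be left alone.
- reel_center (a point): Reel of solder standing on its flange, 58 mm across, 38 mm high; its centre. To be left alone.
- flux_center (a point): Small white flux bottle with a black cap, 38 mm across, 75 mm high, beside the index bar; its centre. To be left alone.
- tweezers_center (a point): Steel tweezers 118 mm long, 8 mm high, lying across on the mat between the rails under the gap; their centre, 4 mm up. To be left alone.
- driver_grip (a point): Small black screwdriver 160 mm long lying beside the holder; the middle of its handle. To be left alone.
- pump_center (a point): Black desoldering pump about 190 mm long, 26 mm thick, lying down; its centre, 13 mm up. To be left alone.
- dish_rim (a point): Steel dish of screws, 84 mm across, 24 mm high; centre of its rim. To be left alone.

How it is judged:
By the outcome, as a careful person would: the job done as asked, in the order asked, and still so for the second after the job is handed in, with the robot touching nothing.
It also fails if it takes over 35 s, if anything falls off the work surface, if the arm or the gripper's body presses on something with over 40 N, if the wrist force passes 120 N, or if a joint passes its speed limit or range.

### The arm

A 7-joint arm with a two-finger parallel gripper is mounted at the origin on the work surface. World frame = base frame: x ahead of the robot, y to its left, z up, the work surface at z = 0. Lengths are in m, angles in degrees, forces in N, time in s.
With the tool pointing down it reaches from about 0.4 to 0.85 m from the base axis. Payload 6.9 kg.
Tool frame: the origin (TCP) lies at the very end of the fingers, on their centre line; the grasp point (between the pads) lies 19 mm behind it; z points along the fingers, y is the line along which they close (so a half turn about z gives the same grasp; the last joint's range is limited). The gripper opens to 85 mm and grips with 20 to 120 N. Pads are 22 mm wide; open, the fingers measure 114 mm over their backs; the gripper's body (76 mm by 85 mm) begins 54 mm behind the grasp point. The pads swing forward as they close: fully open they stand 13 mm farther back than shut.
Start: joints at [78.409, 29.078, -13.613, 85.955, 7.202, 65.827, -8.869], TCP at [0.189, -0.596, 0.231] pointing down, gripper open.
Joint ranges: [-176.47, 176.47], [-13.61, 117.27], [-81.72, 77.17], [0.22, 143.17], [-87.28, 267.28], [10, 112.55], [-165.47, 165.47]. Speed limits (degrees/s): [136.94, 136.94, 180, 180, 180, 180, 180].

### API

Orientations are given as [roll, pitch, yaw] about the fixed x, y, z axes, in that order (R = Rz(yaw) Ry(pitch) Rx(roll)).
In Python, from plant import bot, imaging gives the robot as it stands.
- The arm moves only by the tool step_arm, never from a script. Its argument "steps" is a list of rows, each a list of 3 entries, a list of its own where there are three numbers: the turn, a rotation vector about the world's x, y, z in rad, then the shift along the world's x, y, z in mm, then the opening, from 0 (shut) to 1 (fully open). A call has 1 to 12 rows; each row is the pose to reach, as a shift and turn from the pose commanded when the call began; what a row does not reach only later rows make up. A row lasts 1/12 s, in which the tool goes at most 41.7 mm and 7.16 degrees, less where a joint would pass 70% of its speed; a pose out of reach is approached as far as the arm can. A call with a gripper value outside its range is refused whole. The fingers move at their own pace and stop on an object; "grip_force" is the grip in N (left out, the last holds). Time passes only in rows, so rows that repeat a pose let the fingers close. It gives the time, the measured TCP pose, the force, the opening and the grip force at its end, in the units of the state.
- bot.read_state(): the state, without advancing time (a new reading comes with each control period).
- imaging.get_image(name): name is "scene" or "side" or "wrist"; returns a dict with "img" (480x640x3 uint8, red, green, blue), "vfov" (degrees; the focal length in pixels is half the picture's height over the tangent of half this angle, whatever the lens; pixels are square), "cx", "cy" (the principal point, pixels), "view" (4x4, takes a point from world to camera coordinates); the wrist camera has in their place "hand_eye" (4x4, takes a point from camera to tool coordinates, whose origin is the TCP and whose axes are the flange's). Camera axes: x right, y down, z forward; pixel columns grow to the right and rows downward; lengths in m; the calibration is good to about 2 mm. A picture is of the moment at which its call begins: read the wrist's pose just before it. There is no depth.
- bot.job_done(): hands the job in; it is judged then, once.
The state is a dict: "clock": time; "q": joint angles; "dq": joint speeds; "effort": joint torques, N m; "eef_pos": TCP position; "eef_rot": TCP orientation; "ft_force": force on the tool from outside, world axes, zero at the start; "wrist_torque": the same for the moment, N m; "width": finger opening in m; "grip_force": force on a finger pad.
Only numpy, scipy, OpenCV 4.12 (cv2) and the standard library are available. Lean on these libraries where they do the work, as an engineer would, in place of code of your own. Each camera call takes 0.05 s, during which the arm holds its last target. There are 200 camera calls.

## Working session

There is one attempt and no reset: what is moved stays moved. The work goes in short steps, Python scripts to look and compute and a tool call to move; the robot and the scene stay as the last step left them, time stands still between calls to the robot, and variables do not carry over. Pictures are saved under pics/ and viewed, at most 10 in all, crops included, and the job is handed in when it is done.

Besides the shell and the picture viewer there is one more tool, called after "Request:" in YAML: its name, and indented under it one key for each argument. step_arm: Moves the arm, as the interface text tells. Its arguments: {"type":"object","properties":{"steps":{"type":"array"},"grip_force":{"type":"number"}},"required":["steps"]}

```bash
mkdir -p pics; python3 - <<'E'
from plant import bot, imaging
import cv2,json,numpy as np
s=bot.read_state();print(s['clock'],s['eef_pos'],s['eef_rot'],s['width'],s['ft_force'])
for n in ("scene","side"):
    d=imaging.get_image(n);cv2.imwrite(f"pics/{n}0.png",d["img"][:,:,::-1])
    np.savez(f"pics/{n}0.npz",**{k:v for k,v in d.items()})
    print(n,{k:v for k,v in d.items() if k!="img"})
E
```

```text
0.0 [ 0.18909711 -0.59518451  0.23045422] [-1.79899081e+02  2.23903960e-03  1.76349794e+01] 0.0852110767788956 [-0.00255515  0.17570211  0.16883351]
scene {'vfov': 44.92046501965777, 'cx': 317.5825627110519, 'cy': 247.5918609841136, 'view': array([[-0.61844783,  0.78572154, -0.01280375,  0.35553116],
       [ 0.58271294,  0.44760479, -0.67830345, -0.27840887],
       [-0.52722662, -0.42695621, -0.73467033,  1.68724979],
       [ 0.        ,  0.        ,  0.        ,  1.        ]])}
side {'vfov': 54.305028121629164, 'cx': 320.2804424618611, 'cy': 234.88948547347448, 'view': array([[-0.97019862, -0.24126399, -0.02250168,  0.57266381],
       [-0.10896914,  0.51736328, -0.84879972,  0.13486824],
       [ 0.21642636, -0.82105233, -0.52823547,  1.18250693],
       [ 0.        ,  0.        ,  0.        ,  1.        ]])}
```

View pics/scene0.png

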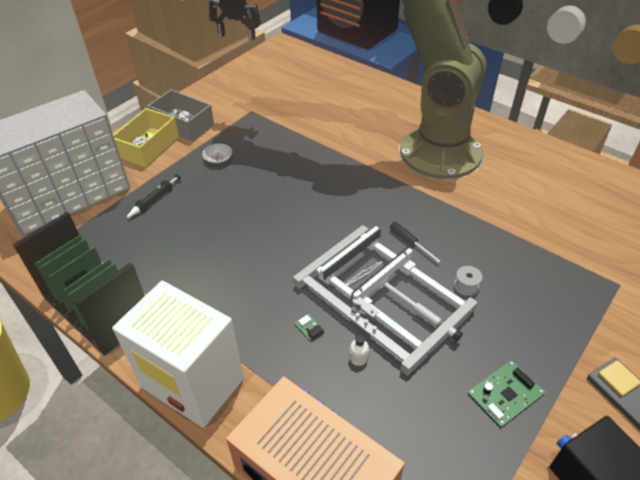

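View pics/side0.png

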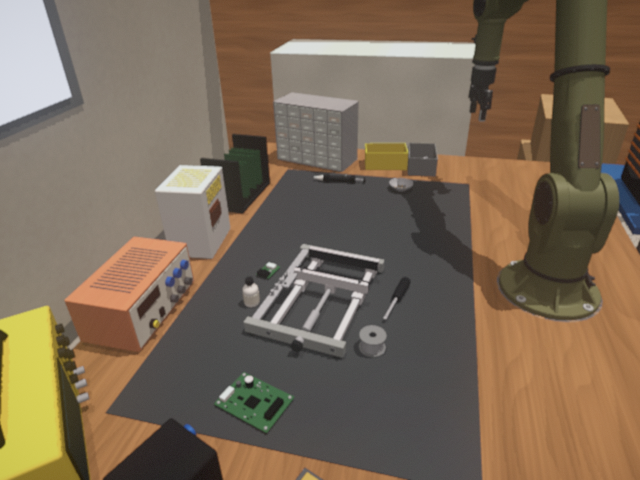

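The scene view shows the holder with end bars at about (297,278)–(365,230) and (407,365)–(475,300). Its spring tube points to the lower right and the pins are on the lower-left edge. In the side view its far bar is at (303,248)–(382,262) and its near bar at (247,323)–(345,350). I'll enlarge both.

```bash
python3 - <<'E'
import cv2,numpy as np
a=cv2.imread("pics/scene0.png")[215:385,285:485];b=cv2.imread("pics/side0.png")[235:365,230:400]
cv2.imwrite("pics/ca.png",cv2.resize(a,(800,680),interpolation=cv2.INTER_CUBIC)[:600] if 0 else cv2.resize(a,None,fx=3.5,fy=3.5,interpolation=cv2.INTER_CUBIC))
cv2.imwrite("pics/cb.png",cv2.resize(b,None,fx=4.5,fy=4.5,interpolation=cv2.INTER_CUBIC))
E
```

```text
(no output)
```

View pics/ca.png

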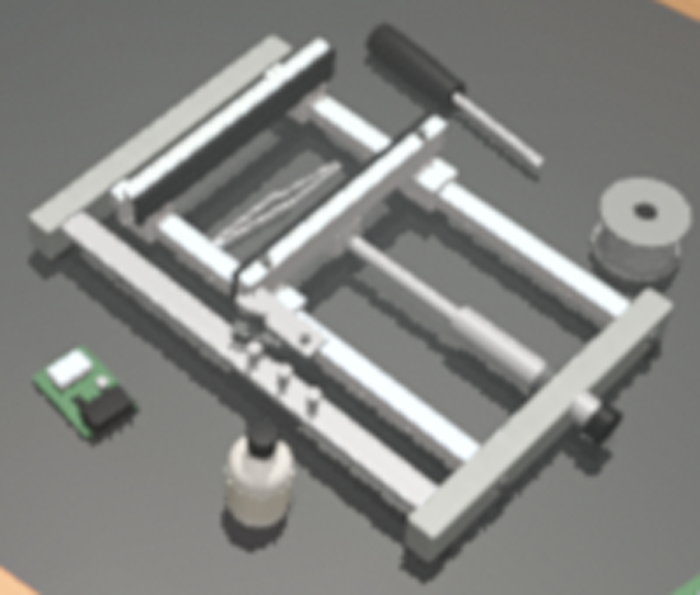

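View pics/cb.png

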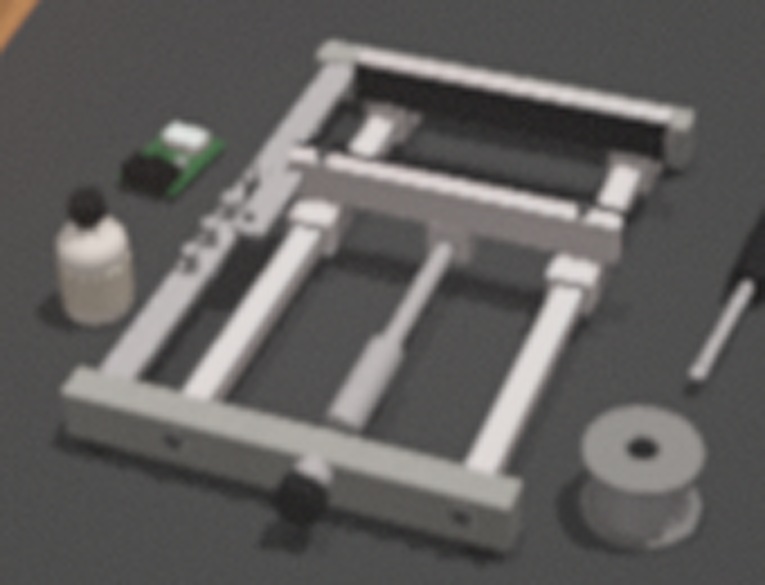

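The scene crop (×3.5, offset 285,215) shows the end-bar top corners at about (33,218), (272,38), (432,540) and (671,303). The sprung jaw's top runs from (245,275) to (440,122), and the pins are at (253,350), (285,372) and (315,395). In the side crop (×4.5, offset 230,235) the near bar corners are at (65,385) and (520,490).

```bash
cat > h.py <<'E'
import numpy as np
def ray(d,u,v,z):
    f=240/np.tan(np.radians(float(d['vfov'])/2)); V=d['view'];R=V[:3,:3];c=-R.T@V[:3,3]
    r=R.T@np.array([(u-float(d['cx']))/f,(v-float(d['cy']))/f,1]); return c+r*(z-c[2])/r[2]
E
python3 - <<'E'
from h import *
a=np.load("pics/scene0.npz");b=np.load("pics/side0.npz")
A=lambda u,v,z:ray(a,285+u/3.5,215+v/3.5,z)
B=lambda u,v,z:ray(b,230+u/4.5,235+v/4.5,z)
P=[A(*p,.038) for p in [(33,218),(272,38),(671,303),(432,540)]]
print(np.round(P,4)); print("centre",np.mean(P,0))
x=(P[2]+P[3]-P[0]-P[1])/2;y=(P[1]+P[2]-P[0]-P[3])/2
print(np.linalg.norm(x),np.linalg.norm(y),np.degrees(np.arctan2(x[1],x[0])),np.degrees(np.arctan2(y[1],y[0]))-90)
c=np.mean(P,0);t=np.arctan2(x[1]-y[0]*1.4,x[0]+y[1]*1.4)
ex=np.array([np.cos(t),np.sin(t),0]);ey=np.array([-ex[1],ex[0],0]);print("yaw",np.degrees(t))
H=lambda p:np.round([(p-c)@ex,(p-c)@ey,p[2]-.002],4)
for n,p in dict(jawm=A(245,275,.066),jawp=A(440,122,.066),fixm=A(120,190,.066),p1=A(253,350,.05),p2=A(285,372,.05),p3=A(315,395,.05),bn=B(75,375,.038),bp=B(520,485,.038),jm=B(295,155,.066),jp=B(615,222,.066),fm=B(325,45,.066),fp=B(690,115,.066),q3=B(190,255,.05),q2=B(210,220,.05),q1=B(225,200,.05),flux=A(260,440,.07)).items():print(n,H(p))
E
```

```text
[[ 0.6462 -0.0104  0.038 ]
 [ 0.4165  0.0176  0.038 ]
 [ 0.4559  0.3499  0.038 ]
 [ 0.6908  0.3224  0.038 ]]
centre [0.55231309 0.16985589 0.038     ]
0.33515649762295774 0.23396605529063944 82.79945308887358 83.18235013599934
yaw 82.98870489575448
jawm [-0.0231 -0.0697  0.064 ]
jawp [-0.0186  0.1144  0.064 ]
fixm [-0.1269 -0.0752  0.064 ]
p1 [ 0.0114 -0.0991  0.048 ]
p2 [ 0.0361 -0.0976  0.048 ]
p3 [ 0.06   -0.0975  0.048 ]
bn [ 0.1548 -0.1133  0.036 ]
bp [0.152  0.1206 0.036 ]
jm [-0.0184 -0.0668  0.064 ]
jp [-0.0191  0.1162  0.064 ]
fm [-0.1264 -0.0944  0.064 ]
fp [-0.1269  0.1288  0.064 ]
q3 [ 0.0625 -0.0932  0.048 ]
q2 [ 0.0317 -0.0961  0.048 ]
q1 [ 0.0128 -0.096   0.048 ]
flux [ 0.0666 -0.1544  0.068 ]
```

Request:
step_arm:
  steps:
    - [[0,0,0.6],[260,245,50],0]
    - [[0,0,0.6],[260,245,50],0]
    - [[0,0,0.6],[260,245,50],0]
    - [[0,0,0.6],[260,245,50],0]
    - [[0,0,0.6],[260,245,50],0]
    - [[0,0,0.6],[260,245,50],0]
    - [[0,0,0.6],[260,245,50],0]
    - [[0,0,0.6],[260,245,50],0]
    - [[0,0,0.6],[260,245,50],0]
    - [[0,0,1.14],[335,450,50],0]
    - [[0,0,1.14],[335,450,50],0]
    - [[0,0,1.14],[335,450,50],0]

```text
clock: 1.1
eef_pos: [0.4926, -0.2314, 0.281]
eef_rot: [-180.0, -0.0, 73.8]
ft_force: [1.0, 0.1, -0.0]
width: -0.0
grip_force: 0.0
```

Request:
step_arm:
  steps:
    - [[0,0,0.16],[31,339,0],0]
    - [[0,0,0.16],[31,339,0],0]
    - [[0,0,0.16],[31,339,0],0]
    - [[0,0,0.16],[31,339,0],0]
    - [[0,0,0.16],[31,339,0],0]
    - [[0,0,0.16],[31,339,0],0]
    - [[0,0,0.16],[31,339,0],0]
    - [[0,0,0.16],[31,339,0],0]
    - [[0,0,0.16],[31,339,0],0]
    - [[0,0,0.16],[31,339,0],0]
    - [[0,0,0.16],[31,339,0],0]
    - [[0,0,0.16],[31,339,0],0]

```text
clock: 2.1
eef_pos: [0.5233, 0.1042, 0.2809]
eef_rot: [-180.0, 0.1, 82.6]
ft_force: [-0.0, 0.2, 0.2]
width: -0.0003
grip_force: 0.0
```

```bash
python3 - <<'E'
from plant import bot, imaging
import cv2,numpy as np
from scipy.spatial.transform import Rotation as R
s=bot.read_state();print(s['clock'],s['eef_pos'],s['eef_rot'],s['width'],s['ft_force'])
d=imaging.get_image("wrist");cv2.imwrite("pics/w1.png",d["img"][:,:,::-1])
T=np.eye(4);T[:3,:3]=R.from_euler('xyz',s['eef_rot'],degrees=True).as_matrix();T[:3,3]=s['eef_pos']
d['view']=np.linalg.inv(T@d['hand_eye']);np.savez("pics/w1.npz",**d);print(d['hand_eye'],d['vfov'])
E
```

```text
2.1 [0.52327963 0.10415246 0.28086202] [-1.79961255e+02  6.89126176e-02  8.25684685e+01] -0.00026727079535965065 [-0.01776378  0.22484197  0.24645652]
[[-2.91448679e-05 -9.51297518e-01 -3.08274280e-01  7.87146670e-02]
 [ 9.99999931e-01 -1.42286286e-04  3.44536446e-04 -4.44241411e-04]
 [-3.71619869e-04 -3.08274248e-01  9.51297456e-01 -1.44058771e-01]
 [ 0.00000000e+00  0.00000000e+00  0.00000000e+00  1.00000000e+00]] 69.16441438422652
```

View pics/w1.png

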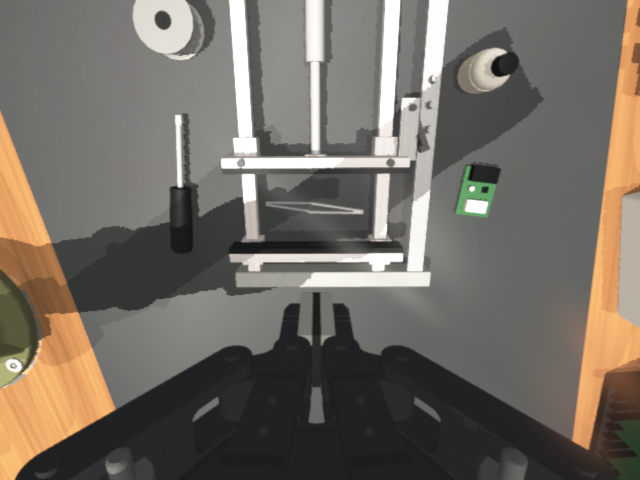

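The wrist view shows the sprung jaw's top bar at columns 222–410, rows 157–168. The fixed jaw's top edge towards the gap is near row 243, the pins are at (433,79), (429,104) and (425,129), the index bar is on the right and the tweezers are in the gap.

```bash
python3 - <<'E'
from h import *
d=np.load("pics/w1.npz");t=np.radians(83);c=np.array([.5523,.1699,0])
ex=np.array([np.cos(t),np.sin(t),0]);ey=np.array([-ex[1],ex[0],0])
for n,u,v,z in [("jaw face L",222,168,.066),("jaw face R",410,168,.066),("jaw back",315,157,.066),("fix top inner",315,242,.066),("fix outer",315,263,.066),("pin1",425,129,.05),("pin2",429,104,.05),("pin3",433,79,.05),("end outer L",236,286,.038),("end outer R",429,286,.038),("index top",446,10,.034),("index bot",425,260,.034)]:
    p=ray(d,u,v,z);print(n,np.round(p,4),np.round([(p-c)@ex,(p-c)@ey],4))
E
```

```text
jaw face L [0.4335 0.1569 0.066 ] [-0.0274  0.1163]
jaw face R [0.6226 0.1322 0.066 ] [-0.0288 -0.0743]
jaw back [0.5285 0.1555 0.066 ] [-0.0172  0.0219]
fix top inner [0.5168 0.0664 0.066 ] [-0.107   0.0227]
fix outer [0.5136 0.0422 0.066 ] [-0.1315  0.0229]
pin1 [0.6436 0.1674 0.05  ] [ 0.0086 -0.0909]
pin2 [0.6484 0.1908 0.05  ] [ 0.0325 -0.0928]
pin3 [0.653  0.2133 0.05  ] [ 0.0554 -0.0946]
end outer L [0.4126 0.0139 0.038 ] [-0.1719  0.1196]
end outer R [ 0.6459 -0.0165  0.038 ] [-0.1736 -0.1156]
index top [0.6722 0.2744 0.034 ] [ 0.1184 -0.1063]
index bot [0.6433 0.0164 0.034 ] [-0.1412 -0.1091]
```

The gap is about 79 mm, so the jaw is closed at 0. I'll lower the closed fingers into the gap.

Request:
step_arm:
  steps:
    - [[0,0,0],[1,8,-40],0]
    - [[0,0,0],[1,8,-80],0]
    - [[0,0,0],[1,8,-120],0]
    - [[0,0,0],[1,8,-160],0]
    - [[0,0,0],[1,8,-190],0]
    - [[0,0,0],[1,8,-215],0]
    - [[0,0,0],[1,8,-230],0]
    - [[0,0,0],[1,8,-235],0]
    - [[0,0,0],[1,8,-235],0]
    - [[0,0,0],[1,8,-235],0]

```text
clock: 2.98
eef_pos: [0.5248, 0.1131, 0.0469]
eef_rot: [180.0, -0.0, 82.6]
ft_force: [0.2, 0.3, 0.4]
width: -0.0003
grip_force: 0.0
```

Request:
step_arm:
  steps:
    - [[0,0,0],[0.5,4,0],0]
    - [[0,0,0],[1,8,0],0]
    - [[0,0,0],[1.5,12,0],0]
    - [[0,0,0],[2,15,0],0]
    - [[0,0,0],[2,17,0],0]
    - [[0,0,0],[2.5,19,0],0]
    - [[0,0,0],[2.5,21,0],0]
    - [[0,0,0],[2.5,21,0],0]
    - [[0,0,0],[2.5,21,0],0]

```text
clock: 3.73
eef_pos: [0.527, 0.1347, 0.0463]
eef_rot: [180.0, 0.0, 82.7]
ft_force: [1.1, -3.5, 1.3]
width: -0.0
grip_force: 1.6
```

Request:
step_arm:
  steps:
    - [[0,0,0],[0.5,4,0],0]
    - [[0,0,0],[1,8,0],0]
    - [[0,0,0],[1.5,12,0],0]
    - [[0,0,0],[2,16,0],0]
    - [[0,0,0],[2.5,20,0],0]
    - [[0,0,0],[3,24,0],0]
    - [[0,0,0],[3.5,28,0],0]
    - [[0,0,0],[4,32,0],0]
    - [[0,0,0],[4.5,36,0],0]
    - [[0,0,0],[5,40,0],0]
    - [[0,0,0],[5,40,0],0]
    - [[0,0,0],[5,40,0],0]

```text
clock: 4.73
eef_pos: [0.5319, 0.1743, 0.0462]
eef_rot: [-180.0, 0.0, 82.6]
ft_force: [0.9, -5.2, 2.2]
width: -0.0002
grip_force: 2.2
```

Request:
step_arm:
  steps:
    - [[0,0,0],[0.5,4,0],0]
    - [[0,0,0],[1,8,0],0]
    - [[0,0,0],[1.5,11,0],0]
    - [[0,0,0],[2,14,0],0]
    - [[0,0,0],[2,16,0],0]
    - [[0,0,0],[2,16,0],0]
    - [[0,0,0],[2,16,0],0]

```text
clock: 5.32
eef_pos: [0.5337, 0.1897, 0.0461]
eef_rot: [-180.0, 0.1, 82.6]
ft_force: [1.4, -5.5, 2.0]
width: -0.0001
grip_force: 2.8
```

```bash
cat > look.py <<'E'
import sys
from plant import bot, imaging
import cv2,numpy as np
from scipy.spatial.transform import Rotation as R
n=sys.argv[1];s=bot.read_state();print(s['clock'],s['eef_pos'],s['ft_force'])
d=imaging.get_image("wrist");cv2.imwrite(f"pics/{n}.png",d["img"][:,:,::-1])
T=np.eye(4);T[:3,:3]=R.from_euler('xyz',s['eef_rot'],degrees=True).as_matrix();T[:3,3]=s['eef_pos']
d['view']=np.linalg.inv(T@d['hand_eye']);np.savez(f"pics/{n}.npz",**d)
E
python3 look.py w2
```

```text
5.3167 [0.53371894 0.18971402 0.04606241] [ 1.4386591  -5.50363592  2.03105762]
```

View pics/w2.png

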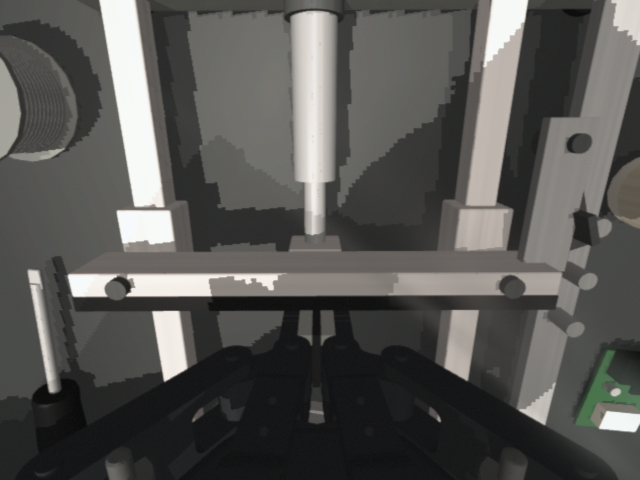

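The jaw is at about 0.056, past the middle pin and short of the last. I'll back off slowly and check that the catch takes the load.

Request:
step_arm:
  steps:
    - [[0,0,0],[-0.5,-3,0],0]
    - [[0,0,0],[-1,-6,0],0]
    - [[0,0,0],[-1,-8,0],0]
    - [[0,0,0],[-1.5,-10,0],0]
    - [[0,0,0],[-1.5,-12,0],0]
    - [[0,0,0],[-2,-14,0],0]
    - [[0,0,0],[-2,-14,0],0]
    - [[0,0,0],[-2,-14,0],0]

```text
clock: 6.03
eef_pos: [0.5318, 0.1762, 0.0461]
eef_rot: [-180.0, 0.0, 82.6]
ft_force: [1.1, -5.0, -0.2]
width: 0.0001
grip_force: 2.4
```

```bash
python3 look.py w3; python3 - <<'E'
from h import *
d=np.load("pics/w2.npz");t=np.radians(82.6);c=np.array([.5523,.1699,0])
ex=np.array([np.cos(t),np.sin(t),0]);ey=np.array([-ex[1],ex[0],0])
for n,u,v,z in [("jaw top L",68,275,.066),("jaw top R",560,273,.066),("pad low L",77,310,.040),("pad low R",555,310,.04),("pinA",567,325,.05),("pinB",580,278,.05),("pinC",600,228,.05)]:
    p=ray(d,u,v,z);print(n,np.round(p,4),np.round([(p-c)@ex,(p-c)@ey],4))
E
```

```text
6.0333 [0.53178758 0.17616784 0.04610426] [ 1.12037548 -5.04698062 -0.16647011]
jaw top L [0.4414 0.2269 0.066 ] [0.0422 0.1173]
jaw top R [0.63   0.2033 0.066 ] [ 0.0431 -0.0728]
pad low L [0.418  0.1999 0.04  ] [0.0125 0.1371]
pad low R [0.6474 0.1702 0.04  ] [ 0.0126 -0.0943]
pinA [0.6466 0.1682 0.05  ] [ 0.0104 -0.0938]
pinB [0.6501 0.1914 0.05  ] [ 0.0339 -0.0942]
pinC [0.656  0.2135 0.05  ] [ 0.0566 -0.0972]
```

View pics/w3.png

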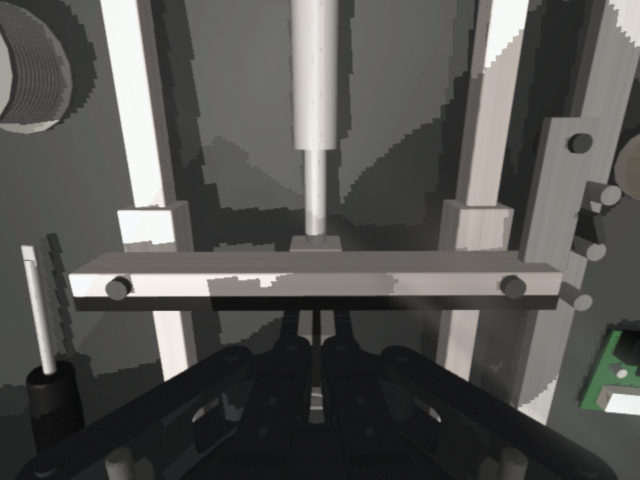

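The pins have moved up in the view and the catch tip, near (588,235), is just beyond the middle pin at (595,250). It hasn't reached the pin yet, so I'll keep easing back and watch the force.

Request:
step_arm:
  steps:
    - [[0,0,0],[0,-1,0],0]
    - [[0,0,0],[-0.5,-2,0],0]
    - [[0,0,0],[-0.5,-3,0],0]
    - [[0,0,0],[-0.5,-4,0],0]
    - [[0,0,0],[-0.5,-4,0],0]
    - [[0,0,0],[-0.5,-4,0],0]

```text
clock: 6.58
eef_pos: [0.5312, 0.1732, 0.0463]
eef_rot: [-180.0, -0.0, 82.7]
ft_force: [0.7, 0.5, 0.7]
width: 0.0001
grip_force: 0.0
```

```bash
python3 - <<'E'
from h import *
c=np.array([.5523,.1699,0]);t=np.radians(82.6)
ex=np.array([np.cos(t),np.sin(t),0]);ey=np.array([-ex[1],ex[0],0])
for f,v in (("w1",157),("w1",168),("w2",273),("w2",297),("w2",310),("w3",273),("w3",297),("w3",310)):
    p=ray(np.load(f"pics/{f}.npz"),315,v,.066);print(f,v,np.round([(p-c)@ex,(p-c)@ey],4))
E
```

```text
w1 157 [-0.0174  0.0218]
w1 168 [-0.0283  0.0218]
w2 273 [0.0431 0.0218]
w2 297 [0.0328 0.0218]
w2 310 [0.027  0.0218]
w3 273 [0.0293 0.022 ]
w3 297 [0.0191 0.022 ]
w3 310 [0.0133 0.022 ]
```

The load has gone from the fingers with the jaw at about 0.047, so the catch is holding. I'll back off, lift clear and check.

Request:
step_arm:
  steps:
    - [[0,0,0],[-1,-10,0],0]
    - [[0,0,0],[-3,-25,0],0]
    - [[0,0,0],[-3,-25,15],0]
    - [[0,0,0],[-3,-25,50],0]
    - [[0,0,0],[-3,-25,90],0]
    - [[0,0,0],[-3,-25,130],0]
    - [[0,0,0],[-3,-25,170],0]
    - [[0,0,0],[-3,-25,200],0]
    - [[0,0,0],[-3,-25,200],0]
    - [[0,0,0],[-3,-25,200],0]
    - [[0,0,0],[-3,-25,200],0]

```text
clock: 7.5
eef_pos: [0.5279, 0.1468, 0.2458]
eef_rot: [-180.0, 0.1, 82.6]
ft_force: [-0.1, -0.9, -1.1]
width: 0.0002
grip_force: 0.0
```

```bash
python3 look.py w4
```

```text
7.5 [0.52791225 0.1468337  0.24582217] [-0.1157142  -0.87339648 -1.12883869]
```

View pics/w4.png

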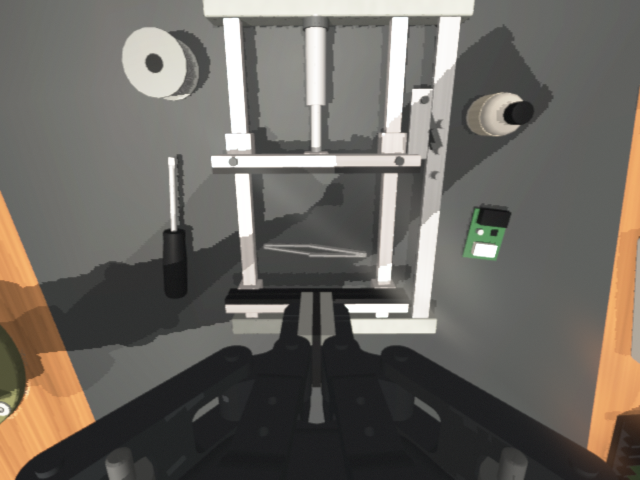

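The view shows the jaw bar at rows 156–168 and the fixed jaw's inner edge at about row 290. The tweezers, adapter, flux, driver and reel are where they were. I'll measure the gap.

```bash
python3 - <<'E'
from h import *
d=np.load("pics/w4.npz");t=np.radians(82.6);ex=np.array([np.cos(t),np.sin(t),0])
c=np.array([.5523,.1699,0])
for v in(156,168,290,303):print(v,(ray(d,270,v,.066)-c)@ex)
for u,v in((434,176),(437,150),(440,125)):print((ray(d,u,v,.05)-c)@ex)
E
```

```text
156 0.029115581641743823
168 0.018423715839769258
290 -0.10452199484974592
303 -0.11937469189972083
0.009187961245944903
0.033543318035465224
0.05595622787329281
```

The jaw has travelled about 47 mm, which puts it on the middle pin (48 mm). I'll hand the job in.

```bash
python3 -c "
from plant import bot
print(bot.job_done())"
```

```text
the job is handed in; nothing more can be done
None
```

The sprung jaw now rests on the middle pin: the camera shows about 47 mm of opening against the 48 mm wanted. The hand is clear, the things seen around the holder look undisturbed, and the job was handed in at about 7.5 s.

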